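# Clip the rope sheave onto its axle

### The arm

A 7-joint arm with a two-finger parallel gripper is mounted at the origin on the work surface. World frame = base frame: x ahead of the robot, y to its left, z up, the work surface at z = 0. Lengths are in mm, angles in rad, forces in N, time in s.
With the tool pointing down it reaches from about 400 to 750 mm from the base axis. Payload 19.5 kg.
Tool frame: the origin (TCP) lies on the centre line of the jaws, within the pads' length; the fingertips stand 19 mm ahead of it and the grasp point (between the pads) is the TCP; z points along the fingers, y is the line along which they close (so a half turn about z gives the same grasp; the last joint's range is limited). The gripper opens to 85 mm and grips with 20 to 120 N. Pads are 22 mm wide; open, the fingers measure 114 mm over their backs; the gripper's body (76 mm by 85 mm) begins 54 mm behind the grasp point. The pads swing forward as they close: fully open they stand 13 mm farther back than shut.
Start: joints at [-1.373, 0.707, -0.028, 1.485, 0.022, 0.951, -0.075], TCP at [136.557, 558.524, 250.268] pointing down, gripper open.
Joint ranges: [-2.71, 2.71], [-0.32, 2.16], [-1.57, 1.52], [0, 2.45], [-1.46, 4.6], [0, 2.02], [-2.83, 2.83]. Speed limits (rad/s): [1.89, 1.89, 2.57, 2.57, 3.01, 3.01, 3.01].

### API

Orientations are given as a rotation vector (axis times angle).
In Python, from rig import manip gives the robot as it stands.
- The arm moves only by the tool arm_command, never from a script. Its argument "motion" is a list of rows, each an object with "offset": the shift along the tool's x, y, z scaled (see below), a list of three; "yaw": the turn about the tool's z scaled (see below); "claw": the opening, from 0 (shut) to 1 (fully open). A call has 1 to 10 rows; each row is the pose to reach, as a shift and turn from the pose commanded when the call began, along the tool's axes at that moment, turning the shorter way round; what a row does not reach only later rows make up. The controller multiplies each number of a shift by 20 cm and each number of a turn by 2 pi rad. A row lasts 1/12 s, in which the tool goes at most 41.7 mm and 7.16 degrees, less where a joint would pass 70% of its speed; a pose out of reach is approached as far as the arm can. A call with a number of a shift or a turn outside -1 to 1 is refused whole. A call with a gripper value outside its range is refused whole. The fingers move at their own pace and stop on an object; "newtons" is the grip in N (left out, the last holds). Time passes only in rows, so rows that repeat a pose let the fingers close. It gives the time, the measured TCP pose, the force, the opening and the grip force at its end, in the units of the state.
- manip.state(): the state, without advancing time (a new reading comes with each control period).
- manip.snapshot(name): name is "side" or "top"; returns a dict with "color" (480x640x3 uint8, red, green, blue), "depth" (480x640 float32, mm along the optical axis (not along the pixel's ray), 0 where there is no reading), "vertical_fov" (degrees; the focal length in pixels is half the picture's height over the tangent of half this angle, whatever the lens; pixels are square), "cx", "cy" (the principal point, pixels), "pose" (4x4, takes a point from camera to world coordinates). Camera axes: x right, y down, z forward; pixel columns grow to the right and rows downward; lengths in mm; the calibration is good to about 2 mm. A picture is of the moment at which its call begins.
- manip.sign_off(): hands the job in; it is judged then, once.
The state is a dict: "time_s": time; "joint_positions": joint angles; "qvel": joint speeds; "joint_torque": joint torques, N m; "position": TCP position; "orientation": TCP orientation; "contact_force": force on the tool from outside, world axes, zero at the start; "torque": the same for the moment, N m; "grip_width": finger opening in mm; "finger_force": force on a finger pad.
Only numpy, scipy, OpenCV 4.12 (cv2) and the standard library are available. Lean on these libraries where they do the work, as an engineer would, in place of code of your own. Each camera call takes 0.05 s, during which the arm holds its last target. There are 200 camera calls.

### The job

Put the rope sheave on the upright axle of the tensioner carriage, hub up and fully down on its shoulder, then lay the open spring clip on the hub and push it sideways into the axle's groove until it snaps fully home, so that the sheave cannot come off. Ease the clip in by feel: never push or press on it harder than about 25 N. Let go of both and leave the other things on the bench where they lie.

Things in the scene. Friction and masses are not known exactly. Their poses are not given: they have to be found in the camera images.
- carriage: Aluminium carriage with a round upright steel axle and, 48 to 52 mm to either side of it (its +y and -y), cheek plates 50 mm long (along x) and 90 mm high: clip and fingers must come in along its x, from either end. It slides along its x on a fixed base with end stops, up to 40 mm in all, and drags with about 2.5 N; where it stands between the stops differs and is not given
- carriage_foot (a point): The carriage's origin: on the axle's axis at bench height; z up, x along the slide. Pushed sideways, the axle gives way until its carriage meets the end stop (by 4 to 38 mm, differing each time); only then does it resist enough for the clip to snap in. At the stops, and along y, it is rigid
- shoulder (a point): Centre of the shoulder, on the axle's axis 30 mm above the bench, z up: flat top of the axle's boss, 48 mm in diameter, on which the sheave's underside rests. The shaft above it is 18 mm in diameter up to 67 mm above the bench and narrows slightly to 69 mm
- groove (a point): Point on the axle's axis 70 mm above the bench, level with the hub top of a seated sheave. The groove, 13 mm in diameter, runs from 69 to 76 mm above the bench, so 6 mm stay between hub top and axle head for the 4 mm thick clip. The head is 18 mm in diameter from 76 to 81 mm, then tapers to 8 mm at the top, 92 mm
- sheave: Loose grey plastic rope wheel (sheave), 0.13 to 0.25 kg: wheel 88 mm in diameter and 13 mm high with a rope groove round it, and on it a round hub 44 mm in diameter up to 40 mm; bore 21 mm in diameter right through. Starts on the bench, hub up. Origin: centre of its underside, z up along the bore
- sheave_mid (a point): Centre of the sheave, 20 mm above its underside, on the bore's axis
- sheave_hub (a point): Point on the bore's axis 30 mm above the sheave's underside, where the hub (44 mm in diameter, 13 to 40 mm above the underside) can be gripped across
- clip: Loose open spring clip, about 0.07 kg: a flat steel fork 4 mm thick, 59 mm long, about 25 mm wide, with a black post on its tail. Starts flat on the bench, post up. Origin: centre of the seat between the jaws, on the underside, where the axle's axis passes when home; x points out of the open mouth, z up. The jaw tips reach 15 mm ahead of the origin; the mouth is about 20 mm wide
- clip_seat (a point): The clip's origin. The throat, 6 mm ahead of it, is 8 mm wide and springs apart; the seat's solid back wall is 6.6 mm behind it. Pushing the throat over the groove takes about 5 to 13 N; then the jaws snap shut and the force drops, then the back wall meets the axle and the force rises steeply
- clip_post (a point): Centre of the clip's finger post, 38 mm behind the seat centre (along the clip's -x) and 18 mm above the clip's underside; axes as the clip's. The post is 12 x 12 mm and reaches from 4 to 32 mm above the clip's underside; it may be gripped across either pair of faces
- forceps: Bystander, to be left alone: steel forceps, 145 mm long; origin at its underside's centre
- jar: Bystander, to be left alone: glass specimen jar, 64 mm in diameter, 85 mm high; origin at its underside's centre
- sample_tray: Bystander, to be left alone: white plastic tray, 130 x 190 x 45 mm; origin at its underside's centre
- screwdriver: Bystander, to be left alone: screwdriver; origin at its underside's centre
- pencil: Bystander, to be left alone: green pencil, 170 mm long; origin at its underside's centre
- marker: Bystander, to be left alone: white marker pen with red cap, about 120 mm long; origin at its underside's centre
- wash_bottle: Bystander, to be left alone: clear wash bottle, 70 mm in diameter, 170 mm high; origin at its underside's centre
- wrench: Bystander, to be left alone: steel wrench; origin at its underside's centre

How it is judged (in metres and radians):
On the way, in this order (a step that is already met when the one before it is completed fails the run):
1. the sheave sits on the axle, hub up, down on the shoulder, and the clip is not yet in the groove (horizontal distance between sheave_mid and shoulder below 0.004 m and z of sheave_mid in the frame of shoulder between 0.017 and 0.0225 m and angle between sheave_mid's own z axis and vertical below 0.06 rad and horizontal distance between clip_seat and groove above 0.015 m), for 0.2 s.
2. the clip is snapped home in the groove above the sheave (horizontal distance between sheave_mid and shoulder below 0.004 m and z of sheave_mid in the frame of shoulder between 0.017 and 0.0225 m and angle between sheave_mid's own z axis and vertical below 0.06 rad and horizontal distance between clip_seat and groove below 0.002 m and z of clip_seat in the frame of groove between -0.002 and 0.004 m and angle between clip_seat's own z axis and vertical below 0.12 rad), for 0.2 s.
At the end, for the whole second after the job is handed in: The sheave is on the axle, upright (within 0.06 rad), its axis within 4 mm of the axle's and its underside down on the shoulder (within 3 mm); the clip lies flat (within 0.12 rad) in the groove with its seat within 2 mm of the axle's axis; both are released and at rest (all of step 2 and linear speed of each of sheave, clip below 0.02 m/s); the robot touches nothing.
It fails at once if the clip is pushed against the axle with more than 25 N (contact force between clip and carriage above 25 N).
It fails at once if the clip is pressed on the sheave with more than 25 N (contact force between clip and sheave above 25 N).
It fails at once if another thing on the bench is moved more than 30 mm (distance of any of forceps, jar, sample_tray, screwdriver, pencil, marker, wash_bottle, wrench from where it was at the start of the episode above 0.03 m).
It also fails if it takes over 67 s, if anything falls off the work surface, if the arm or the gripper's body presses on something with over 40 N, if the wrist force passes 120 N, or if a joint passes its speed limit or range.

## Working session

There is one attempt and no reset: what is moved stays moved. The work goes in short steps, Python scripts to look and compute and a tool call to move; the robot and the scene stay as the last step left them, time stands still between calls to the robot, and variables do not carry over. Pictures are saved under pics/ and viewed, at most 10 in all, crops included, and the job is handed in when it is done.

Besides the shell and the picture viewer there is one more tool, called after "Emit:" as name([rows], argument=value, ...), one row to a line, values as JSON. arm_command: Moves the arm, as the interface text tells. Its arguments: {"type":"object","properties":{"motion":{"type":"array","items":{"type":"object","properties":{"offset":{"type":"array","items":{"type":"number"}},"yaw":{"type":"number"},"claw":{"type":"number"}}}},"newtons":{"type":"number"}},"required":["motion"]}

```bash
mkdir -p pics
cat > h.py <<'E'
import numpy as np, cv2
from rig import manip
def snap(n):
    s=manip.snapshot(n); s['f']=240/np.tan(np.radians(s['vertical_fov'])/2); return s
def plane(s,u,v,z):
    T=np.array(s['pose']); d=T[:3,:3]@np.array([(u-s['cx'])/s['f'],(v-s['cy'])/s['f'],1]); o=T[:3,3]
    return o+d*(z-o[2])/d[2]
def cloud(s):
    T=np.array(s['pose']); v,u=np.mgrid[:480,:640]; d=s['depth']
    P=np.stack([(u-s['cx'])/s['f']*d,(v-s['cy'])/s['f']*d,d],-1)@T[:3,:3].T+T[:3,3]
    P[d==0]=np.nan; return P
E
python3 - <<'E'
from h import *
for n in('top','side'):
    s=snap(n); cv2.imwrite(f'pics/{n}0.png',s['color'][...,::-1]); np.savez(f'{n}0.npz',**s)
    print(n,s['vertical_fov'],s['cx'],s['cy'],np.round(s['pose'],3).tolist())
print(manip.state())
E
```

```text
top 56.684163381419445 322.22028934079196 242.51611141949417 [[0.027, -0.997, 0.073, 490.656], [-1.0, -0.026, 0.014, -33.051], [-0.012, -0.073, -0.997, 1168.582], [0.0, 0.0, 0.0, 1.0]]
side 43.02302438041445 314.70523297868846 244.23309182205426 [[0.815, -0.426, 0.393, -28.057], [-0.58, -0.599, 0.553, -896.823], [-0.001, -0.678, -0.735, 1212.47], [0.0, 0.0, 0.0, 1.0]]
{'time_s': 0.1, 'joint_positions': array([-1.37272234,  0.70701534, -0.02762733,  1.48492995,  0.02202651,
        0.95090636, -0.07553582]), 'qvel': array([ 0.00101086, -0.00255445,  0.00059575, -0.00066776, -0.00032963,
       -0.00131843, -0.00015225]), 'joint_torque': array([-3.13914361e-04, -8.84256077e+01,  1.23629272e+00, -2.36437207e+01,
        1.71404524e-02,  5.12794839e-03, -8.69718718e-06]), 'position': array([136.50310648, 558.34689962, 249.89396439]), 'orientation': array([-3.75747293e-01, -3.11896914e+00,  1.49712585e-03]), 'contact_force': array([ 0.53310159, -0.04433397,  0.07656723]), 'torque': array([-0.03315094,  0.01666643,  0.02737408]), 'finger_force': 0.0, 'grip_width': 85.09448429196748}
```

View pics/top0.png

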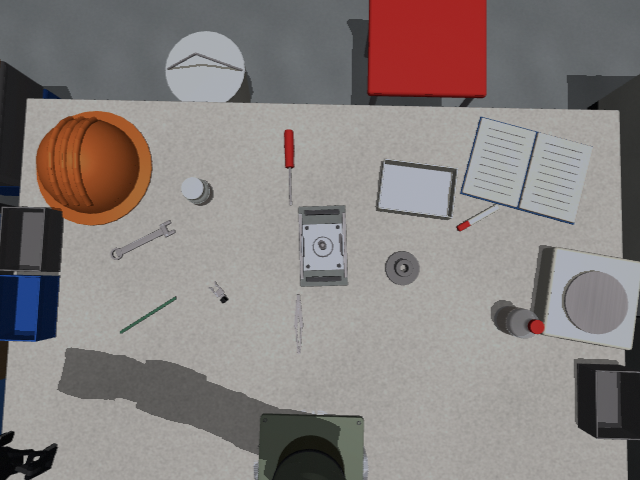

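View pics/side0.png

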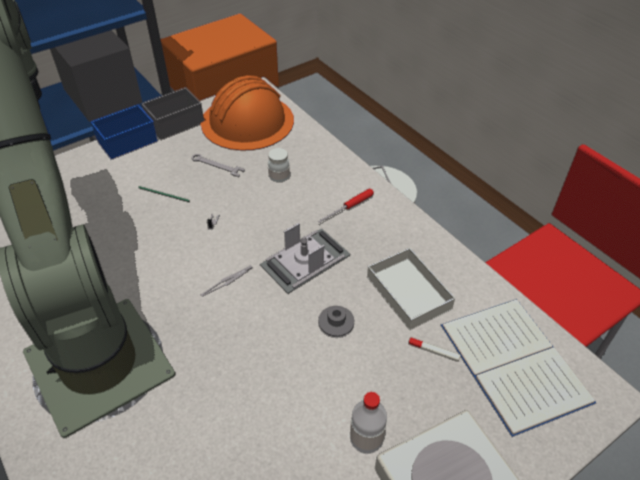

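Top view: carriage at (322,245), sheave at (403,267), clip at (218,292) with its black post at about (222,298). The side view agrees: axle (304,245), sheave (337,320), clip (213,222).

Run:
```python
from h import *
s=dict(np.load('top0.npz')); c=s['color'][...,::-1]
a=cv2.resize(c[190:300,280:365],None,fx=5,fy=5,interpolation=cv2.INTER_CUBIC)
b=cv2.resize(c[275:310,200:240],None,fx=9,fy=9,interpolation=cv2.INTER_CUBIC)
im=np.zeros((560,800,3),np.uint8); im[:550,:425]=a; im[:315,430:790]=b
b=cv2.resize(c[245:290,380:425],None,fx=5,fy=5,interpolation=cv2.INTER_CUBIC); im[320:545,430:655]=b
cv2.imwrite('pics/crop0.png',im)
P=cloud(s); print('table z',np.nanmedian(P[380:400,150:200,2]))
for nm,(r0,r1,c0,c1) in dict(sheave=(240,295,378,428),car=(225,266,305,341),clip=(275,310,200,240)).items():
    Q=P[r0:r1,c0:c1].reshape(-1,3); z=Q[:,2]
    for lo,hi in ((3,9),(8,20),(20,34),(34,45),(45,70),(70,95)):
        m=(z>lo)&(z<hi)
        if m.sum()>2: print(nm,lo,hi,m.sum(),np.round(Q[m].mean(0),1),np.round(Q[m].min(0),1),np.round(Q[m].max(0),1))
```

```text
table z -0.05840327120120037
sheave 3 9 282 [ 519.9 -229.5    4.4] [ 445.7 -292.2    3. ] [ 588.6 -163.8    8.9]
sheave 8 20 646 [ 514.9 -225.2   13.3] [ 473.1 -270.1    8.1] [ 558.6 -183.7   18.9]
sheave 20 34 26 [ 514.4 -218.6   25.9] [ 488.4 -259.5   20.7] [ 538.5 -204.4   32.9]
sheave 34 45 181 [ 514.6 -225.8   40. ] [ 493.9 -246.2   35. ] [ 536.8 -204.8   44.9]
sheave 45 70 4 [ 523.6 -231.    45.5] [ 512.1 -244.9   45.1] [ 529.4 -212.2   46. ]
car 8 20 847 [569.1 -17.8  17.6] [515.6 -64.5  13. ] [621.6  28.8  20. ]
car 20 34 572 [567.3 -18.3  25.2] [515.5 -64.5  20. ] [621.4  28.6  33.9]
car 34 45 8 [567.3 -18.6  36.7] [549.7 -29.3  34. ] [585.5  -1.3  43.5]
car 45 70 5 [558.2 -20.5  59.2] [555.7 -27.4  54.8] [562.9 -12.5  66.7]
car 70 95 41 [563.8 -18.5  87.1] [556.7 -27.4  77.4] [571.4 -10.2  94.2]
clip 3 9 207 [440.6 245.6   4.6] [395.  195.5   3. ] [484.7 301.    9. ]
clip 8 20 10 [431.3 244.4  10.9] [422.6 224.6   8. ] [449.3 274.5  18.5]
clip 20 34 25 [421.8 231.3  30.2] [415.3 225.   21.2] [428.3 238.7  33.8]
clip 34 45 4 [423.3 233.8  34.7] [418.4 230.4  34.2] [425.9 238.2  35.5]
```

View pics/crop0.png

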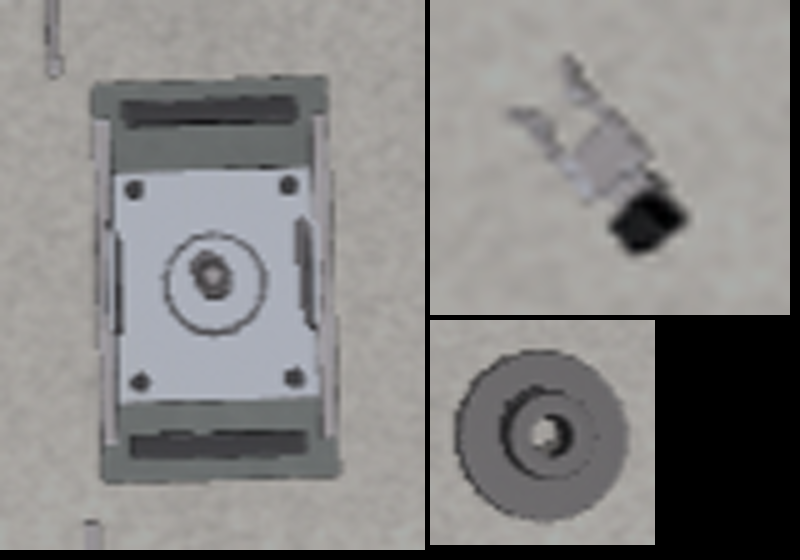

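Run:
```python
from h import *
s=dict(np.load('top0.npz')); P=cloud(s); g=cv2.cvtColor(s['color'],cv2.COLOR_RGB2GRAY)
up=lambda x,y,k,x0,y0:((x+.5)/k-.5+x0,(y+.5)/k-.5+y0)
B=[plane(s,*up(x,y,5,280,190),21)[:2] for x,y in((134,190),(288,186),(139,382),(294,378))]
B=np.array(B); print('bolts',B.round(1).tolist(),'ctr',B.mean(0)); d=B[0]+B[1]-B[2]-B[3]; print('yaw',np.arctan2(d[1],d[0])); d=B[0]+B[2]-B[1]-B[3]; print('yaw y',np.arctan2(-d[0],d[1]))
print('plate z',P[255:262,310:330,2].mean())
print('boss',plane(s,*up(215,283,5,280,190),30))
# base outline corners z ~?
for x,y in((92,82),(328,77),(104,482),(341,474)): print('base',plane(s,*up(x,y,5,280,190),15)[:2].round(1))
# circle fit boundaries by gray contour of sheave
m=np.zeros_like(g); r=g[240:295,378:428]; m[240:295,378:428]=(r<130)*255
cs,_=cv2.findContours(m,cv2.RETR_EXTERNAL,cv2.CHAIN_APPROX_NONE); c=max(cs,key=cv2.contourArea)[:,0]
Q=np.array([plane(s,u,v,10)[:2] for u,v in c]); A=np.c_[2*Q,np.ones(len(Q))]; x=np.linalg.lstsq(A,(Q**2).sum(1),rcond=None)[0]; print('sheave',x[:2],np.sqrt(x[2]+x[:2]@x[:2]))
# axle: points high
q=P[225:266,305:341].reshape(-1,3); t=q[q[:,2]>74]; print('axle',t.round(0)[np.argsort(t[:,0])].tolist())
# cheeks
for lo,hi in((-75,-55),(15,45)):
    q=P[200:290,290:355].reshape(-1,3); t=q[(q[:,2]>70)&(q[:,1]>lo)&(q[:,1]<hi)]; print('cheek',len(t),t.mean(0) if len(t) else '')
    if len(t)>3: print(np.polyfit(t[:,0],t[:,1],1),t.min(0),t.max(0))
# clip
r=g[275:310,200:240].copy(); m=np.where(r<50,255,0).astype(np.uint8); M=cv2.moments(m,True); u,v=M['m10']/M['m00']+200,M['m01']/M['m00']+275
print('post px',u,v,M['m00'],plane(s,u,v,32),plane(s,u,v,18))
T=[plane(s,*up(x,y,9,200,275),4)[:2] for x,y in((569-430,58),(515-430,112),(658-430,190),(592-430,198))]
print('tips/tail',np.round(T,1).tolist())
q=P[275:310,200:240].reshape(-1,3); t=q[q[:,2]>26]; print('post top',t.mean(0),len(t))
```

```text
bolts [[612.4, 24.9], [616.6, -54.9], [513.0, 19.4], [517.2, -60.4]] ctr [564.81007725 -17.7348387 ]
yaw 0.05554736031683948
yaw y 0.052154390694451415
plate z 19.74893732629989
boss [564.60269357 -18.50449962  30.        ]
base [669.3  48.9]
base [675.  -74.5]
base [461.1  36.2]
base [468.5 -86. ]
sheave [ 515.60217336 -224.87950714] 43.49345814983136
axle [[557.0, -18.0, 83.0], [557.0, -20.0, 83.0], [557.0, -15.0, 80.0], [557.0, -23.0, 77.0], [559.0, -18.0, 90.0], [559.0, -20.0, 90.0], [559.0, -15.0, 86.0], [559.0, -13.0, 83.0], [559.0, -25.0, 84.0], [559.0, -23.0, 83.0], [561.0, -20.0, 92.0], [561.0, -15.0, 89.0], [561.0, -18.0, 90.0], [561.0, -23.0, 92.0], [561.0, -13.0, 84.0], [562.0, -10.0, 81.0], [562.0, -25.0, 83.0], [563.0, -18.0, 96.0], [563.0, -15.0, 91.0], [564.0, -20.0, 91.0], [564.0, -10.0, 86.0], [564.0, -13.0, 87.0], [564.0, -23.0, 90.0], [564.0, -25.0, 89.0], [565.0, -27.0, 80.0], [566.0, -18.0, 94.0], [566.0, -15.0, 93.0], [566.0, -20.0, 93.0], [566.0, -23.0, 93.0], [566.0, -13.0, 87.0], [566.0, -25.0, 88.0], [566.0, -10.0, 82.0], [568.0, -18.0, 93.0], [568.0, -20.0, 94.0], [569.0, -15.0, 88.0], [569.0, -13.0, 86.0], [569.0, -22.0, 86.0], [569.0, -25.0, 86.0], [571.0, -20.0, 89.0], [571.0, -17.0, 85.0], [571.0, -15.0, 84.0], [571.0, -22.0, 85.0]]
cheek 38 [569.45349808 -67.71580301  88.06187361]
[ 5.70511345e-02 -1.00203771e+02] [543.08357283 -71.6721488   71.09243518] [592.00384285 -65.62741938  94.53189669]
cheek 44 [561.62984939  30.9118562   86.90134606]
[  0.0912581  -20.34141436] [537.83319975  27.88430044  70.37952817] [584.24668922  33.97132315  94.38059277]
post px 223.66666666666666 299.23333333333335 30.0 [422.705171   229.48055667  32.        ] [421.86817818 232.7143194   18.        ]
tips/tail [[467.7, 260.7], [451.7, 275.7], [430.4, 233.2], [427.5, 252.2]]
post top [421.96933488 232.34923643  32.32390453] 24
```

Emit:
arm_command([
  {"offset": [-0.86, -0.45, 0], "yaw": 0.2031, "claw": 1},
  {"offset": [-0.86, -0.45, 0], "yaw": 0.2031, "claw": 1},
  {"offset": [-0.86, -0.45, 0], "yaw": 0.2031, "claw": 1},
  {"offset": [-0.86, -0.45, 0], "yaw": 0.2031, "claw": 1},
  {"offset": [-0.86, -0.45, 0], "yaw": 0.2031, "claw": 1},
  {"offset": [-0.86, -0.45, 0], "yaw": 0.2031, "claw": 1},
  {"offset": [-0.86, -0.45, 0], "yaw": 0.2031, "claw": 1},
  {"offset": [-0.86, -0.45, 0], "yaw": 0.2031, "claw": 1},
  {"offset": [-0.86, -0.45, 0], "yaw": 0.2031, "claw": 1},
  {"offset": [-0.86, -0.45, 0], "yaw": 0.2031, "claw": 1},
])

```text
time_s: 0.93
position: [282.2, 430.2, 250.1]
orientation: [2.137, 2.303, -0.001]
contact_force: [-0.2, 0.4, -0.1]
grip_width: 85.1
finger_force: 0.0
```

```bash
cat >> h.py <<'E'
from scipy.spatial.transform import Rotation as Ro
def rel(x,y,z,yd):
    "offset and yaw numbers to bring TCP to x,y,z with tool y at world angle yd (deg)"
    s=manip.state(); R=Ro.from_rotvec(s['orientation']).as_matrix(); p=np.array(s['position'])
    o=R.T@(np.array([x,y,z])-p)/200; a=np.degrees(np.arctan2(R[1,1],R[0,1]))
    print('t%.2f'%s['time_s'],'p',p.round(1),'toolY %.2f'%a,'tilt %.3f'%np.arccos(-R[2,2]),'off',o.round(4),'yaw %.4f'%(((a-yd+180)%360-180)/360),'F',np.round(s['contact_force'],1),'w %.1f'%s['grip_width'],'ff %.1f'%s['finger_force'],'j7 %.2f'%s['joint_positions'][6])
E
python3 -c "
from h import *
rel(430,250,200,3.2);rel(515.3,-225.3,120,3.2)"
```

```text
t0.93 p [282.2 430.2 250.1] toolY 4.28 tilt 0.000 off [-0.9535  0.6697  0.2508] yaw 0.0030 F [-0.2  0.4 -0.1] w 85.1 ff 0.0 j7 -0.72
t0.93 p [282.2 430.2 250.1] toolY 4.28 tilt 0.000 off [-3.3551  0.9176  0.6515] yaw 0.0030 F [-0.2  0.4 -0.1] w 85.1 ff 0.0 j7 -0.72
```

Emit:
arm_command([
  {"offset": [-0.9, 0.5, 0], "yaw": 0.003},
  {"offset": [-0.9, 0.5, 0], "yaw": 0.003},
  {"offset": [-0.9, 0.5, 0], "yaw": 0.003},
  {"offset": [-0.9, 0.5, 0], "yaw": 0.003},
  {"offset": [-0.9, 0.5, 0], "yaw": 0.003},
  {"offset": [-0.9, 0.5, 0], "yaw": 0.003},
])

```text
$.motion[0]: bad value
```

Emit:
arm_command([
  {"offset": [-0.9, 0.3, 0]},
  {"offset": [-0.9, 0.3, 0]},
  {"offset": [-0.9, 0.3, 0]},
  {"offset": [-0.9, 0.3, 0]},
  {"offset": [-0.9, 0.3, 0]},
  {"offset": [-0.9, 0.3, 0]},
])

```text
$.motion[0]: bad value
```

Emit:
arm_command([
  {"offset": [-0.9, 0.1, 0]},
  {"offset": [-0.9, 0.1, 0]},
  {"offset": [-0.9, 0.1, 0]},
  {"offset": [-0.9, 0.1, 0]},
  {"offset": [-0.9, 0.1, 0]},
  {"offset": [-0.9, 0.1, 0]},
])

```text
$.motion[0]: bad value
```

```bash
python3 -c "
from h import *
rel(515.3,-225.3,80,3.2)"
```

```text
t0.93 p [282.2 430.2 250.1] toolY 4.28 tilt 0.000 off [-3.3551  0.9176  0.8515] yaw 0.0030 F [-0.2  0.4 -0.1] w 85.1 ff 0.0 j7 -0.72
```

All keys are needed in each row.

Emit:
arm_command([
  {"offset": [-0.9, 0.5, 0], "yaw": 0.003, "claw": 1},
  {"offset": [-0.9, 0.5, 0], "yaw": 0.003, "claw": 1},
  {"offset": [-0.9, 0.5, 0], "yaw": 0.003, "claw": 1},
  {"offset": [-0.9, 0.5, 0], "yaw": 0.003, "claw": 1},
  {"offset": [-0.9, 0.5, 0], "yaw": 0.003, "claw": 1},
  {"offset": [-0.9, 0.5, 0], "yaw": 0.003, "claw": 1},
])

```text
time_s: 1.43
position: [400.3, 252.3, 250.6]
orientation: [2.16, 2.277, -0.001]
contact_force: [0.4, -0.7, 0.1]
grip_width: 85.2
finger_force: 0.0
```

Emit:
arm_command([
  {"offset": [-0.9, 0.3, 0], "yaw": 0, "claw": 1},
  {"offset": [-0.9, 0.3, 0], "yaw": 0, "claw": 1},
  {"offset": [-0.9, 0.3, 0], "yaw": 0, "claw": 1},
  {"offset": [-0.9, 0.3, 0], "yaw": 0, "claw": 1},
  {"offset": [-0.9, 0.3, 0], "yaw": 0, "claw": 1},
  {"offset": [-0.9, 0.3, 0], "yaw": 0, "claw": 1},
])

```text
time_s: 1.93
position: [468.9, 78.1, 250.3]
orientation: [2.157, 2.281, -0.001]
contact_force: [0.1, 0.1, 0.3]
grip_width: 85.5
finger_force: 0.0
```

Emit:
arm_command([
  {"offset": [-0.9, 0.1, 0], "yaw": 0, "claw": 1},
  {"offset": [-0.9, 0.1, 0], "yaw": 0, "claw": 1},
  {"offset": [-0.9, 0.1, 0], "yaw": 0, "claw": 1},
  {"offset": [-0.9, 0.1, 0], "yaw": 0, "claw": 1},
  {"offset": [-0.9, 0.1, 0], "yaw": 0, "claw": 1},
  {"offset": [-0.9, 0.1, 0], "yaw": 0, "claw": 1},
])

```text
time_s: 2.43
position: [498.6, -99.2, 250.1]
orientation: [2.156, 2.283, -0.002]
contact_force: [-0.4, 0.3, -0.5]
grip_width: 85.4
finger_force: 0.0
```

```bash
python3 -c "
from h import *
rel(515.3,-225.3,80,3.2)"
```

```text
t2.43 p [498.6 -99.2 250.1] toolY 3.27 tilt 0.002 off [-0.6332  0.0475  0.8515] yaw 0.0002 F [-0.4  0.3 -0.5] w 85.4 ff 0.0 j7 0.35
```

Emit:
arm_command([
  {"offset": [-0.635, 0.047, 0.5], "yaw": 0, "claw": 1},
  {"offset": [-0.635, 0.047, 0.5], "yaw": 0, "claw": 1},
  {"offset": [-0.635, 0.047, 0.5], "yaw": 0, "claw": 1},
  {"offset": [-0.635, 0.047, 0.5], "yaw": 0, "claw": 1},
  {"offset": [-0.635, 0.047, 0.8], "yaw": 0, "claw": 1},
  {"offset": [-0.635, 0.047, 0.8], "yaw": 0, "claw": 1},
  {"offset": [-0.635, 0.047, 0.8], "yaw": 0, "claw": 1},
  {"offset": [-0.635, 0.047, 0.8], "yaw": 0, "claw": 1},
])

```text
time_s: 3.1
position: [516.0, -220.7, 90.3]
orientation: [-2.15, -2.289, 0.001]
contact_force: [0.2, 0.1, 1.2]
grip_width: 85.6
finger_force: 0.0
```

```bash
python3 -c "
from h import *
rel(515.1,-225.4,36,3.2)"
```

```text
t3.10 p [ 516.  -220.7   90.3] toolY 3.60 tilt 0.001 off [-0.0235 -0.0055  0.2715] yaw 0.0011 F [0.2 0.1 1.2] w 85.6 ff 0.0 j7 0.58
```

Emit:
arm_command([
  {"offset": [0, 0, 0], "yaw": 0, "claw": 1},
  {"offset": [0, 0, 0], "yaw": 0, "claw": 1},
  {"offset": [0, 0, 0], "yaw": 0, "claw": 1},
])

```text
time_s: 3.35
position: [516.6, -221.5, 91.7]
orientation: [2.149, 2.289, 0.001]
contact_force: [-0.6, -0.3, -0.0]
grip_width: 85.6
finger_force: 0.0
```

```bash
python3 -c "
from h import *
rel(515.1,-225.4,36,3.2)"
```

```text
t3.35 p [ 516.6 -221.5   91.7] toolY 3.59 tilt 0.002 off [-0.019  -0.0093  0.2787] yaw 0.0011 F [-0.6 -0.3 -0. ] w 85.6 ff 0.0 j7 0.58
```

Emit:
arm_command([
  {"offset": [-0.019, -0.009, 0.1], "yaw": 0.001, "claw": 1},
  {"offset": [-0.019, -0.009, 0.2], "yaw": 0.001, "claw": 1},
  {"offset": [-0.019, -0.009, 0.25], "yaw": 0.001, "claw": 1},
  {"offset": [-0.019, -0.009, 0.279], "yaw": 0.001, "claw": 1},
  {"offset": [-0.019, -0.009, 0.279], "yaw": 0.001, "claw": 1},
  {"offset": [-0.019, -0.009, 0.279], "yaw": 0.001, "claw": 1},
])

```text
time_s: 3.85
position: [514.7, -225.5, 35.2]
orientation: [2.158, 2.282, 0.0]
contact_force: [0.8, -0.6, -0.6]
grip_width: 85.3
finger_force: 0.0
```

```bash
python3 -c "
from h import *
rel(515.1,-225.4,36,3.2)"
```

```text
t3.85 p [ 514.7 -225.5   35.2] toolY 3.21 tilt 0.001 off [ 0.0006  0.0021 -0.0039] yaw 0.0000 F [ 0.8 -0.6 -0.6] w 85.3 ff 0.0 j7 0.59
```

Emit:
arm_command([
  {"offset": [0, 0, 0], "yaw": 0, "claw": 0.3},
  {"offset": [0, 0, 0], "yaw": 0, "claw": 0.3},
  {"offset": [0, 0, 0], "yaw": 0, "claw": 0.3},
  {"offset": [0, 0, 0], "yaw": 0, "claw": 0.3},
  {"offset": [0, 0, 0], "yaw": 0, "claw": 0.3},
  {"offset": [0, 0, 0], "yaw": 0, "claw": 0.3},
  {"offset": [0, 0, 0], "yaw": 0, "claw": 0.3},
  {"offset": [0, 0, 0], "yaw": 0, "claw": 0.3},
], newtons=50)

```text
time_s: 4.52
position: [514.5, -225.6, 35.3]
orientation: [2.158, 2.282, 0.0]
contact_force: [-1.8, 1.2, 12.8]
grip_width: 42.0
finger_force: 49.6
```

Emit:
arm_command([
  {"offset": [0, 0, -0.1], "yaw": 0, "claw": 0.3},
  {"offset": [0, 0, -0.3], "yaw": 0, "claw": 0.3},
  {"offset": [0, 0, -0.5], "yaw": 0, "claw": 0.3},
  {"offset": [0, 0, -0.6], "yaw": 0, "claw": 0.3},
  {"offset": [0, 0, -0.6], "yaw": 0, "claw": 0.3},
  {"offset": [0, 0, -0.6], "yaw": 0, "claw": 0.3},
  {"offset": [0, 0, -0.6], "yaw": 0, "claw": 0.3},
])

```text
time_s: 5.1
position: [514.1, -225.3, 154.0]
orientation: [-2.158, -2.282, 0.0]
contact_force: [-0.3, 0.2, -1.6]
grip_width: 42.1
finger_force: 52.1
```

Run:
```python
from h import *
rel(565,-18.3,155,3.2)
t=snap('top');s=snap('side'); a=t['color'][190:310,340:460];b=s['color'][200:360,270:430]
im=np.hstack([cv2.resize(a,(400,400)),cv2.resize(b,(400,400))])[...,::-1]; cv2.imwrite('pics/lift.png',im)
for q in(t,s):
    P=cloud(q).reshape(-1,3); m=(P[:,2]>105)&(P[:,2]<140)&(np.hypot(P[:,0]-514.5,P[:,1]+225.6)<50); Q=P[m]; print(m.sum(),Q.mean(0),Q.min(0),Q.max(0))
```

```text
t5.10 p [ 514.1 -225.3  154. ] toolY 3.21 tilt 0.001 off [ 1.0191  0.3119 -0.0051] yaw 0.0000 F [-0.3  0.2 -1.6] w 42.1 ff 52.1 j7 0.57
309 [ 524.93006521 -198.49561783  131.51057918] [ 484.09960058 -225.42086126  118.14638724] [ 559.16038932 -182.04574227  139.48531481]
571 [ 503.37166147 -242.30955918  129.15837299] [ 467.38992899 -268.97525696  113.62500481] [ 557.4610989  -186.83486934  139.94044101]
```

View pics/lift.png

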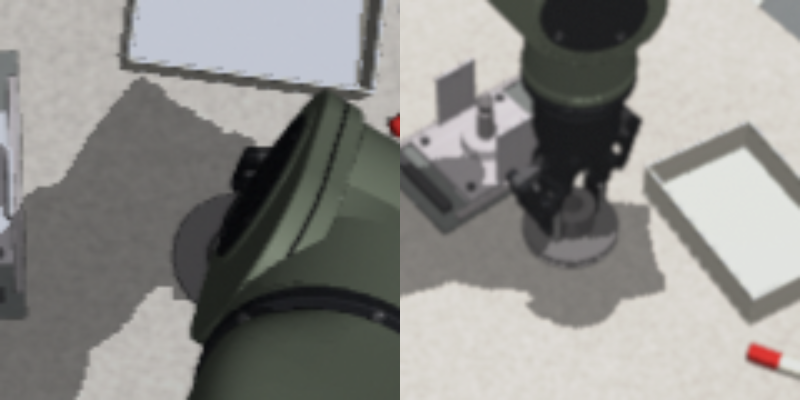

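Sheave is held level (side crop: wheel centred under the fingers at ~(575,230)); rim extents put it within about 1 mm of the TCP.

Emit:
arm_command([
  {"offset": [0.2, 0.06, 0], "yaw": 0, "claw": 0.3},
  {"offset": [0.4, 0.12, 0], "yaw": 0, "claw": 0.3},
  {"offset": [0.6, 0.18, 0], "yaw": 0, "claw": 0.3},
  {"offset": [0.75, 0.25, 0], "yaw": 0, "claw": 0.3},
  {"offset": [0.9, 0.31, 0], "yaw": 0, "claw": 0.3},
  {"offset": [0.9, 0.31, 0], "yaw": 0, "claw": 0.3},
  {"offset": [0.9, 0.31, 0], "yaw": 0, "claw": 0.3},
])

```text
time_s: 5.78
position: [566.2, -40.7, 153.5]
orientation: [-2.154, -2.285, 0.001]
contact_force: [-1.1, -0.1, -1.5]
grip_width: 41.8
finger_force: 52.0
```

Emit:
arm_command([
  {"offset": [0.119, 0.002, 0], "yaw": 0, "claw": 0.3},
  {"offset": [0.119, 0.002, 0], "yaw": 0, "claw": 0.3},
  {"offset": [0.119, 0.002, 0], "yaw": 0, "claw": 0.3},
  {"offset": [0.119, 0.002, 0], "yaw": 0, "claw": 0.3},
])

```text
time_s: 6.12
position: [565.0, -19.9, 154.2]
orientation: [2.16, 2.281, -0.002]
contact_force: [0.4, -0.8, -2.2]
grip_width: 42.2
finger_force: 52.0
```

```bash
python3 -c "
from h import *
rel(565,-18.3,155,3.2)"
```

```text
t6.12 p [565.  -19.9 154.2] toolY 3.12 tilt 0.001 off [ 0.0081  0.0004 -0.004 ] yaw -0.0002 F [ 0.4 -0.8 -2.2] w 42.2 ff 52.0 j7 0.25
```

Emit:
arm_command([
  {"offset": [0.008, 0, 0.05], "yaw": 0, "claw": 0.3},
  {"offset": [0.008, 0, 0.1], "yaw": 0, "claw": 0.3},
  {"offset": [0.008, 0, 0.15], "yaw": 0, "claw": 0.3},
  {"offset": [0.008, 0, 0.15], "yaw": 0, "claw": 0.3},
])

```text
time_s: 6.45
position: [564.3, -17.2, 122.0]
orientation: [-2.157, -2.281, 0.004]
contact_force: [-0.5, -0.4, -1.8]
grip_width: 41.8
finger_force: 52.0
```

Emit:
arm_command([
  {"offset": [0, 0, 0.01], "yaw": 0, "claw": 0.3},
  {"offset": [0, 0, 0.03], "yaw": 0, "claw": 0.3},
  {"offset": [0, 0, 0.05], "yaw": 0, "claw": 0.3},
  {"offset": [0, 0, 0.05], "yaw": 0, "claw": 0.3},
])

```text
time_s: 6.78
position: [564.9, -17.1, 113.9]
orientation: [-2.158, -2.282, 0.001]
contact_force: [-1.5, -1.5, -3.4]
grip_width: 41.8
finger_force: 52.0
```

```bash
python3 -c "
from h import *
rel(565,-18.3,65.3,3.2)"
```

```text
t6.78 p [564.9 -17.1 113.9] toolY 3.19 tilt 0.001 off [-0.0059  0.0005  0.2429] yaw -0.0000 F [-1.5 -1.5 -3.4] w 41.8 ff 52.0 j7 0.26
```

Emit:
arm_command([
  {"offset": [-0.004, 0, 0.03], "yaw": 0, "claw": 0.3},
  {"offset": [-0.004, 0, 0.06], "yaw": 0, "claw": 0.3},
  {"offset": [-0.004, 0, 0.09], "yaw": 0, "claw": 0.3},
  {"offset": [-0.004, 0, 0.12], "yaw": 0, "claw": 0.3},
  {"offset": [-0.004, 0, 0.12], "yaw": 0, "claw": 0.3},
])

```text
time_s: 7.2
position: [564.9, -17.6, 89.2]
orientation: [-2.158, -2.282, 0.001]
contact_force: [-0.2, 0.5, -1.2]
grip_width: 41.7
finger_force: 52.1
```

Emit:
arm_command([
  {"offset": [0, 0, 0.03], "yaw": 0, "claw": 0.3},
  {"offset": [0, 0, 0.06], "yaw": 0, "claw": 0.3},
  {"offset": [0, 0, 0.09], "yaw": 0, "claw": 0.3},
  {"offset": [0, 0, 0.11], "yaw": 0, "claw": 0.3},
  {"offset": [0, 0, 0.11], "yaw": 0, "claw": 0.3},
])

```text
time_s: 7.62
position: [565.0, -17.7, 67.6]
orientation: [-2.158, -2.282, 0.001]
contact_force: [-0.6, -0.9, -1.0]
grip_width: 41.7
finger_force: 52.1
```

```bash
python3 -c "
from h import *
rel(565,-18.3,65.3,3.2)"
```

```text
t7.62 p [565.  -17.7  67.6] toolY 3.20 tilt 0.001 off [-0.0029  0.      0.0113] yaw -0.0000 F [-0.6 -0.9 -1. ] w 41.7 ff 52.1 j7 0.27
```

Emit:
arm_command([
  {"offset": [0, 0, 0.005], "yaw": 0, "claw": 0.3},
  {"offset": [0, 0, 0.01], "yaw": 0, "claw": 0.3},
  {"offset": [0, 0, 0.01], "yaw": 0, "claw": 0.3},
])

```text
time_s: 7.87
position: [565.3, -17.7, 66.5]
orientation: [2.158, 2.282, 0.0]
contact_force: [0.2, 1.1, -2.2]
grip_width: 42.0
finger_force: 52.1
```

Emit:
arm_command([
  {"offset": [0, 0, 0], "yaw": 0, "claw": 1},
  {"offset": [0, 0, 0], "yaw": 0, "claw": 1},
  {"offset": [0, 0, 0], "yaw": 0, "claw": 1},
  {"offset": [0, 0, 0], "yaw": 0, "claw": 1},
  {"offset": [0, 0, 0], "yaw": 0, "claw": 1},
  {"offset": [0, 0, 0], "yaw": 0, "claw": 1},
  {"offset": [0, 0, 0], "yaw": 0, "claw": 1},
])

```text
time_s: 8.45
position: [565.3, -17.7, 66.5]
orientation: [2.158, 2.283, -0.0]
contact_force: [0.4, 0.3, -0.2]
grip_width: 85.6
finger_force: 0.0
```

Emit:
arm_command([
  {"offset": [0, 0, -0.2], "yaw": 0, "claw": 1},
  {"offset": [0, 0, -0.4], "yaw": 0, "claw": 1},
  {"offset": [0, 0, -0.6], "yaw": 0, "claw": 1},
  {"offset": [0.3, 0, -0.6], "yaw": 0, "claw": 1},
  {"offset": [0.5, -0.2, -0.6], "yaw": 0, "claw": 1},
  {"offset": [0.7, -0.4, -0.6], "yaw": 0, "claw": 1},
  {"offset": [0.9, -0.6, -0.6], "yaw": 0, "claw": 1},
  {"offset": [0.9, -0.6, -0.6], "yaw": 0, "claw": 1},
])

```text
time_s: 9.12
position: [446.0, 144.7, 186.6]
orientation: [2.159, 2.282, 0.0]
contact_force: [0.6, 0.9, 0.8]
grip_width: 85.7
finger_force: 0.0
```

Run:
```python
from h import *
rel(422,231.5,100,-46.3)
t=snap('top');s=snap('side'); a=t['color'][200:290,280:370];b=s['color'][200:300,254:354]
im=np.hstack([cv2.resize(a,(400,400)),cv2.resize(b,(400,400))])[...,::-1]; cv2.imwrite('pics/seat.png',im); np.savez('t1.npz',**t); np.savez('s1.npz',**s)
for q in(t,s):
    P=cloud(q).reshape(-1,3); m=(P[:,2]>64)&(P[:,2]<74)&(np.hypot(P[:,0]-565,P[:,1]+18)<30); Q=P[m]; print('hub',m.sum(),Q.mean(0),Q.min(0),Q.max(0))
    m=(P[:,2]>36)&(P[:,2]<50)&(np.hypot(P[:,0]-565,P[:,1]+18)<47); Q=P[m]; print('wheel',m.sum(),Q.mean(0),Q.min(0),Q.max(0))
q=dict(np.load('side0.npz')); P=cloud(q)[200:240,195:235].reshape(-1,3); m=P[:,2]>24; print('post',P[m].mean(0),P[m].min(0),P[m].max(0))
a=cv2.resize(q['color'][200:240,190:240],(800,600),interpolation=cv2.INTER_CUBIC)[...,::-1]; 
b=cv2.resize(q['color'][200:240,190:240],None,fx=16,fy=14,interpolation=cv2.INTER_CUBIC)[...,::-1]; cv2.imwrite('pics/clipside.png',b)
```

```text
t9.12 p [446.  144.7 186.6] toolY 3.19 tilt 0.000 off [ 0.44   -0.0958  0.4332] yaw 0.1375 F [0.6 0.9 0.8] w 85.7 ff 0.0 j7 -0.02
hub 183 [567.18652562 -18.64886093  70.21916905] [547.5164961  -39.72139205  65.38026167] [587.51930351   2.55907817  73.82989799]
wheel 679 [567.18644014 -18.61007727  43.50881734] [523.76013528 -60.43607859  37.14726819] [610.2676321   24.1110465   49.26017657]
hub 132 [561.2717342  -21.3727373   69.28810386] [540.88224542 -42.04432157  64.07247202] [584.37209591   2.87454238  73.97375355]
wheel 300 [549.74872625 -16.87266982  42.35486913] [519.69123097 -64.39134553  36.19605621] [608.33570475  27.59248809  49.43546201]
post [417.67289868 232.08701788  30.32951364] [409.89684636 225.30613181  25.90691085] [425.11099264 240.13888898  35.31529256]
```

View pics/seat.png

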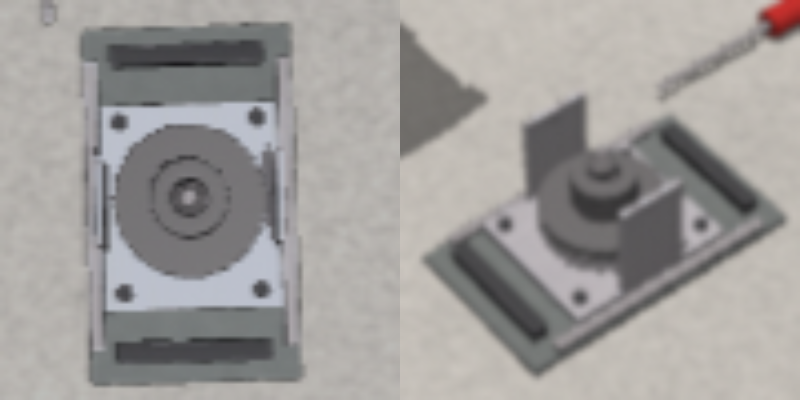

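View pics/clipside.png

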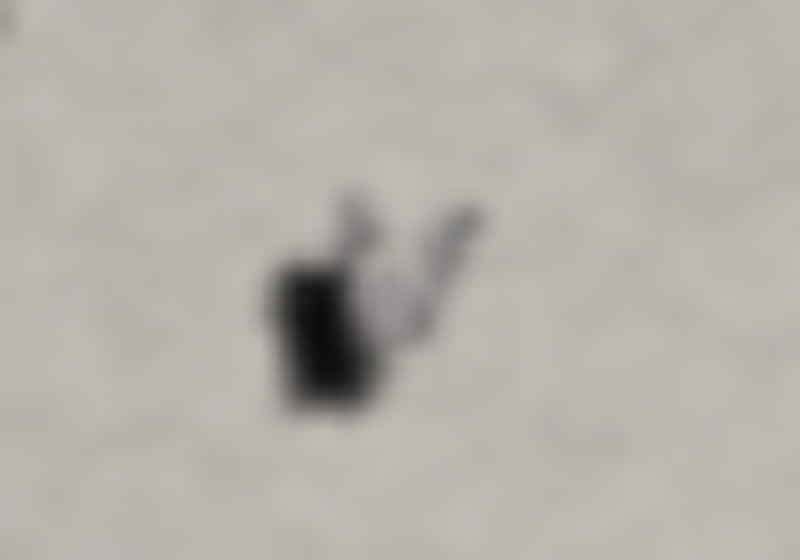

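Sheave is seated: hub top reads z≈70 and the wheel is centred on the axle (top crop (189,197)). In the side crop the post silhouette is centred at about (326,338), with the tips at (352,195) and (478,212).

Run:
```python
from h import *
q=dict(np.load('side0.npz')); up=lambda x,y:((x+.5)/16-.5+190,(y+.5)/14-.5+200)
g=cv2.cvtColor(q['color'],cv2.COLOR_RGB2GRAY)[200:240,195:235]; M=cv2.moments((g<70).astype(np.uint8),True); u,v=M['m10']/M['m00']+195,M['m01']/M['m00']+200
print('post side',u,v,M['m00'],plane(q,u,v,18))
a,b=[plane(q,*up(*p),4)[:2] for p in((350,200),(474,215))]; print('tips',a,b,(a+b)/2)
t=dict(np.load('top0.npz')); P=cloud(t)
# fork plate: brighter/darker pixels vs bench in the top view, PCA on plane z=4
c=t['color'][270:312,196:244].astype(float); bg=np.median(c.reshape(-1,3),0); m=(np.abs(c-bg).max(2)>28).astype(np.uint8)
n,l,st,_=cv2.connectedComponentsWithStats(m,connectivity=8); k=1+np.argmax(st[1:,4]); ys,xs=np.nonzero(l==k)
Q=np.array([plane(t,x+196,y+270,4)[:2] for x,y in zip(xs,ys)]); w,V=np.linalg.eigh(np.cov(Q.T)); d=V[:,1]; print('n',len(Q),'pca deg',np.degrees(np.arctan2(d[1],d[0])),'ctr',Q.mean(0),'ext',np.ptp(Q@d),np.ptp(Q@V[:,0]))
rel(422,232,100,-46.3)
```

```text
post side 209.78125 223.65625 32.0 [419.07506027 232.24585949  18.        ]
tips [447.00121801 277.32624972] [462.74739022 260.81032835] [454.87430411 269.06828903]
n 80 pca deg -159.16047240266334 ctr [428.25505506 238.23719234] ext 42.84864671832935 23.055097121026613
t9.22 p [443.7 148.2 186.6] toolY 3.59 tilt 0.003 off [ 0.4242 -0.0809  0.4341] yaw 0.1386 F [ 1.8 -0.5  0.3] w 85.1 ff 0.0 j7 -0.02
```

Emit:
arm_command([
  {"offset": [0.42, -0.085, 0.3], "yaw": 0.1355, "claw": 0.6},
  {"offset": [0.42, -0.085, 0.3], "yaw": 0.1355, "claw": 0.6},
  {"offset": [0.42, -0.085, 0.3], "yaw": 0.1355, "claw": 0.6},
  {"offset": [0.42, -0.085, 0.3], "yaw": 0.1355, "claw": 0.6},
  {"offset": [0.42, -0.085, 0.6], "yaw": 0.1355, "claw": 0.6},
  {"offset": [0.42, -0.085, 0.6], "yaw": 0.1355, "claw": 0.6},
  {"offset": [0.42, -0.085, 0.6], "yaw": 0.1355, "claw": 0.6},
  {"offset": [0.42, -0.085, 0.6], "yaw": 0.1355, "claw": 0.6},
  {"offset": [0.42, -0.085, 0.6], "yaw": 0.1355, "claw": 0.6},
  {"offset": [0.42, -0.085, 0.6], "yaw": 0.1355, "claw": 0.6},
])

```text
time_s: 10.05
position: [426.3, 226.7, 67.0]
orientation: [-2.906, -1.193, -0.001]
contact_force: [-1.0, 0.2, -0.3]
grip_width: 51.3
finger_force: 0.0
```

```bash
python3 -c "
from h import *
rel(420.7,232.4,26,-45.2)"
```

```text
t10.05 p [426.3 226.7  67. ] toolY -45.37 tilt 0.001 off [-0.0004 -0.04    0.2051] yaw -0.0005 F [-1.   0.2 -0.3] w 51.3 ff 0.0 j7 -0.59
```

Emit:
arm_command([
  {"offset": [0, -0.04, 0.05], "yaw": 0, "claw": 0.6},
  {"offset": [0, -0.04, 0.1], "yaw": 0, "claw": 0.6},
  {"offset": [0, -0.04, 0.15], "yaw": 0, "claw": 0.6},
  {"offset": [0, -0.04, 0.19], "yaw": 0, "claw": 0.6},
  {"offset": [0, -0.04, 0.2], "yaw": 0, "claw": 0.6},
  {"offset": [0, -0.04, 0.2], "yaw": 0, "claw": 0.6},
])

```text
time_s: 10.55
position: [420.5, 232.2, 26.5]
orientation: [-2.908, -1.189, 0.0]
contact_force: [-0.2, 0.0, 1.0]
grip_width: 51.5
finger_force: 0.0
```

```bash
python3 -c "
from h import *
rel(420.7,232.4,25.5,-45.2)"
```

```text
t10.55 p [420.5 232.2  26.5] toolY -45.54 tilt 0.000 off [0.0014 0.0001 0.0049] yaw -0.0009 F [-0.2  0.   1. ] w 51.5 ff 0.0 j7 -0.56
```

Emit:
arm_command([
  {"offset": [0, 0, 0], "yaw": 0, "claw": 0.3},
  {"offset": [0, 0, 0], "yaw": 0, "claw": 0.2},
  {"offset": [0, 0, 0], "yaw": 0, "claw": 0.1},
  {"offset": [0, 0, 0], "yaw": 0, "claw": 0},
  {"offset": [0, 0, 0], "yaw": 0, "claw": 0},
  {"offset": [0, 0, 0], "yaw": 0, "claw": 0},
  {"offset": [0, 0, 0], "yaw": 0, "claw": 0},
  {"offset": [0, 0, 0], "yaw": 0, "claw": 0},
], newtons=70)

```text
time_s: 11.22
position: [420.5, 232.5, 27.1]
orientation: [-2.908, -1.188, -0.001]
contact_force: [-1.1, -0.4, 9.9]
grip_width: 10.2
finger_force: 68.4
```

```bash
python3 -c "
from h import *
rel(420.7,232.4,25.5,-45.2)"
```

```text
t11.22 p [420.5 232.5  27.1] toolY -45.56 tilt 0.001 off [0.0003 0.0011 0.0078] yaw -0.0010 F [-1.1 -0.4  9.9] w 10.2 ff 68.4 j7 -0.56
```

Emit:
arm_command([
  {"offset": [0, 0, -0.1], "yaw": 0, "claw": 0},
  {"offset": [0, 0, -0.25], "yaw": 0, "claw": 0},
  {"offset": [0, 0, -0.4], "yaw": 0, "claw": 0},
  {"offset": [0, 0, -0.55], "yaw": 0, "claw": 0},
  {"offset": [0, 0, -0.55], "yaw": 0.1145, "claw": 0},
  {"offset": [0, 0, -0.55], "yaw": 0.1145, "claw": 0},
  {"offset": [0, 0, -0.55], "yaw": 0.1145, "claw": 0},
  {"offset": [0, 0, -0.55], "yaw": 0.1145, "claw": 0},
  {"offset": [0, 0, -0.55], "yaw": 0.1145, "claw": 0},
  {"offset": [0, 0, -0.55], "yaw": 0.1145, "claw": 0},
])

```text
time_s: 12.05
position: [420.3, 232.6, 136.7]
orientation: [-3.14, -0.078, -0.0]
contact_force: [-0.8, -0.5, -0.2]
grip_width: 10.2
finger_force: 68.5
```

```bash
python3 -c "
from h import *
rel(481,-22.7,135,-86.8)"
```

```text
t12.05 p [420.3 232.6 136.7] toolY -87.16 tilt 0.000 off [0.2399 1.2898 0.0084] yaw -0.0010 F [-0.8 -0.5 -0.2] w 10.2 ff 68.5 j7 -1.18
```

Emit:
arm_command([
  {"offset": [0.0, 0.2, 0], "yaw": -0.001, "claw": 0},
  {"offset": [0.05, 0.4, 0], "yaw": -0.001, "claw": 0},
  {"offset": [0.1, 0.6, 0], "yaw": -0.001, "claw": 0},
  {"offset": [0.15, 0.75, 0], "yaw": -0.001, "claw": 0},
  {"offset": [0.2, 0.9, 0], "yaw": -0.001, "claw": 0},
  {"offset": [0.24, 0.9, 0], "yaw": -0.001, "claw": 0},
  {"offset": [0.24, 0.9, 0], "yaw": -0.001, "claw": 0},
])

```text
time_s: 12.63
position: [479.5, 53.8, 136.7]
orientation: [3.14, 0.094, 0.002]
contact_force: [0.4, 0.9, -1.1]
grip_width: 10.4
finger_force: 68.6
```

Emit:
arm_command([
  {"offset": [0, 0.2, 0], "yaw": 0, "claw": 0},
  {"offset": [0, 0.39, 0], "yaw": 0, "claw": 0},
  {"offset": [0, 0.39, 0], "yaw": 0, "claw": 0},
  {"offset": [0, 0.39, 0], "yaw": 0, "claw": 0},
  {"offset": [0, 0.39, 0], "yaw": 0, "claw": 0},
])

```text
time_s: 13.05
position: [482.9, -21.4, 136.5]
orientation: [-3.139, -0.099, 0.001]
contact_force: [0.2, 0.3, -1.7]
grip_width: 10.6
finger_force: 68.7
```

Run:
```python
from h import *
rel(481,-22.7,98.2,-86.8)
t=snap('top');s=snap('side'); a=t['color'][200:300,280:380];b=s['color'][180:280,234:334]; np.savez('t2.npz',**t); np.savez('s2.npz',**s)
im=np.hstack([cv2.resize(a,(400,400),interpolation=cv2.INTER_CUBIC),cv2.resize(b,(400,400),interpolation=cv2.INTER_CUBIC)])[...,::-1]; cv2.imwrite('pics/pre.png',im)
```

```text
t13.05 p [482.9 -21.4 136.5] toolY -86.39 tilt 0.001 off [-0.0099  0.0059  0.1915] yaw 0.0011 F [ 0.2  0.3 -1.7] w 10.6 ff 68.7 j7 -0.70
```

View pics/pre.png

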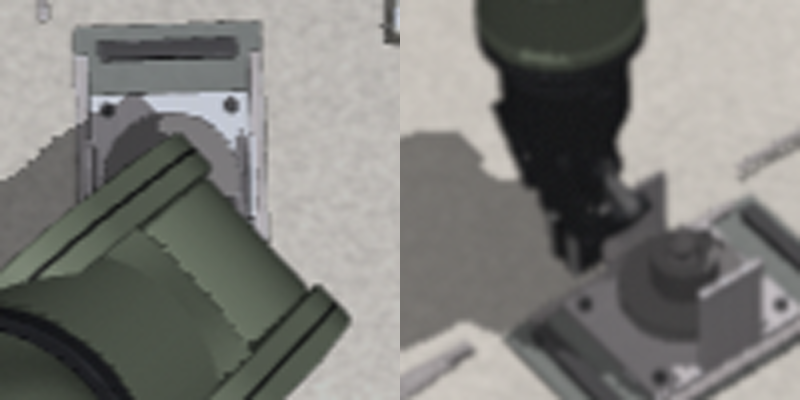

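Side crop: clip held horizontally in front of the fingers, jaws around (630,200) pointing at the axle (685,240); the top view is blocked by the arm. Checking the clip with depth.

Run:
```python
from h import *
s=dict(np.load('s2.npz')); P=cloud(s); p=np.array([482.9,-21.4,136.5]); a=np.radians(3.6)
D=P-p; X=D[...,0]*np.cos(a)+D[...,1]*np.sin(a); Y=-D[...,0]*np.sin(a)+D[...,1]*np.cos(a); Z=D[...,2]
m=(Z>-40)&(Z<-12)&(X>10)&(X<70)&(abs(Y)<30); v,u=np.nonzero(m)
o=np.argsort(X[m]); print(np.c_[u,v,X[m],Y[m],Z[m]][o].round(1).tolist())
```

```text
[[285.0, 244.0, 16.1, -7.5, -22.2], [285.0, 245.0, 16.9, -6.2, -27.4], [286.0, 245.0, 17.7, -9.3, -25.3], [287.0, 244.0, 18.2, -13.1, -18.8], [285.0, 242.0, 18.9, -3.9, -19.8], [285.0, 243.0, 19.0, -3.5, -23.8], [286.0, 244.0, 20.5, -5.5, -26.8], [287.0, 245.0, 20.7, -9.3, -27.4], [286.0, 243.0, 21.4, -4.4, -24.7], [286.0, 242.0, 21.6, -4.3, -21.3], [288.0, 244.0, 21.9, -12.0, -22.3], [287.0, 243.0, 22.6, -7.0, -23.3], [285.0, 241.0, 24.7, 4.1, -26.8], [287.0, 242.0, 25.2, -3.5, -24.4], [289.0, 244.0, 25.2, -11.6, -24.9], [286.0, 241.0, 25.8, 1.4, -25.3], [288.0, 243.0, 26.7, -5.5, -27.3], [289.0, 243.0, 27.0, -9.3, -24.4], [288.0, 242.0, 27.1, -5.1, -24.4], [287.0, 240.0, 27.5, -0.6, -21.1], [287.0, 241.0, 27.6, -0.4, -25.0], [288.0, 241.0, 28.6, -3.1, -23.4], [289.0, 242.0, 28.8, -7.0, -24.0], [286.0, 240.0, 29.1, 5.9, -27.7], [290.0, 242.0, 29.2, -10.6, -21.2], [290.0, 243.0, 30.3, -8.8, -27.1], [289.0, 241.0, 30.8, -4.3, -23.9], [290.0, 241.0, 32.8, -5.7, -24.1], [291.0, 242.0, 33.0, -9.5, -24.7], [292.0, 241.0, 33.6, -13.2, -18.4], [288.0, 240.0, 33.7, 3.8, -28.9], [292.0, 242.0, 35.5, -10.3, -25.8], [291.0, 241.0, 35.7, -6.0, -25.7], [292.0, 240.0, 38.4, -6.6, -23.6], [293.0, 241.0, 38.5, -10.5, -24.0], [294.0, 241.0, 41.9, -10.0, -26.6], [293.0, 240.0, 42.1, -5.8, -26.6], [293.0, 239.0, 42.7, -5.0, -24.1], [294.0, 240.0, 43.5, -8.1, -25.7], [295.0, 239.0, 44.0, -11.7, -19.5], [294.0, 239.0, 44.8, -6.4, -24.3], [293.0, 238.0, 45.4, -1.6, -25.1], [294.0, 238.0, 47.3, -3.2, -25.0], [296.0, 239.0, 47.6, -11.0, -22.5], [295.0, 238.0, 48.2, -6.1, -23.3], [297.0, 239.0, 50.2, -11.6, -23.7], [296.0, 238.0, 51.3, -6.1, -25.4], [297.0, 238.0, 53.1, -7.9, -25.1]]
```

Emit:
arm_command([
  {"offset": [-0.01, 0.006, 0.08], "yaw": 0.001, "claw": 0},
  {"offset": [-0.01, 0.006, 0.16], "yaw": 0.001, "claw": 0},
  {"offset": [-0.01, 0.006, 0.19], "yaw": 0.001, "claw": 0},
  {"offset": [-0.01, 0.006, 0.19], "yaw": 0.001, "claw": 0},
  {"offset": [-0.01, 0.006, 0.19], "yaw": 0.001, "claw": 0},
])

```text
time_s: 13.57
position: [481.3, -23.5, 98.8]
orientation: [3.14, 0.089, -0.0]
contact_force: [-0.2, 0.2, 0.2]
grip_width: 10.1
finger_force: 68.8
```

```bash
python3 -c "
from h import *
rel(481,-22.7,98.2,-86.8)"
```

```text
t13.57 p [481.3 -23.5  98.8] toolY -86.76 tilt 0.000 off [-0.0013 -0.0039  0.0031] yaw 0.0001 F [-0.2  0.2  0.2] w 10.1 ff 68.8 j7 -0.64
```

Emit:
arm_command([
  {"offset": [0.03, -0.004, 0.003], "yaw": 0, "claw": 0},
  {"offset": [0.06, -0.004, 0.003], "yaw": 0, "claw": 0},
  {"offset": [0.09, -0.004, 0.003], "yaw": 0, "claw": 0},
  {"offset": [0.1, -0.004, 0.003], "yaw": 0, "claw": 0},
  {"offset": [0.1, -0.004, 0.003], "yaw": 0, "claw": 0},
])

```text
time_s: 13.98
position: [501.8, -21.8, 98.0]
orientation: [3.14, 0.089, 0.001]
contact_force: [-0.3, 1.1, 0.1]
grip_width: 10.4
finger_force: 68.8
```

```bash
python3 -c "
from h import *
rel(510,-21.1,98.2,-86.8)"
```

```text
t13.98 p [501.8 -21.8  98. ] toolY -86.77 tilt 0.001 off [ 0.0411 -0.0012 -0.0011] yaw 0.0001 F [-0.3  1.1  0.1] w 10.4 ff 68.8 j7 -0.68
```

Emit:
arm_command([
  {"offset": [0.01, -0.001, -0.001], "yaw": 0, "claw": 0},
  {"offset": [0.02, -0.001, -0.001], "yaw": 0, "claw": 0},
  {"offset": [0.03, -0.001, -0.001], "yaw": 0, "claw": 0},
  {"offset": [0.04, -0.001, -0.001], "yaw": 0, "claw": 0},
  {"offset": [0.05, -0.001, -0.001], "yaw": 0, "claw": 0},
  {"offset": [0.05, -0.001, -0.001], "yaw": 0, "claw": 0},
])

```text
time_s: 14.48
position: [511.5, -21.2, 98.1]
orientation: [3.14, 0.088, 0.0]
contact_force: [-0.4, 0.4, -0.2]
grip_width: 10.5
finger_force: 68.8
```

Emit:
arm_command([
  {"offset": [0.01, 0, 0], "yaw": 0, "claw": 0},
  {"offset": [0.02, 0, 0], "yaw": 0, "claw": 0},
  {"offset": [0.03, 0, 0], "yaw": 0, "claw": 0},
  {"offset": [0.04, 0, 0], "yaw": 0, "claw": 0},
  {"offset": [0.05, 0, 0], "yaw": 0, "claw": 0},
  {"offset": [0.05, 0, 0], "yaw": 0, "claw": 0},
])

```text
time_s: 14.98
position: [521.5, -20.6, 98.1]
orientation: [3.14, 0.088, 0.0]
contact_force: [-0.2, 0.2, -1.3]
grip_width: 10.4
finger_force: 68.7
```

```bash
python3 -c "
from h import *
rel(530,-20,98.2,-86.8)"
```

```text
t14.98 p [521.5 -20.6  98.1] toolY -86.79 tilt 0.000 off [ 0.0425 -0.0007 -0.0007] yaw 0.0000 F [-0.2  0.2 -1.3] w 10.4 ff 68.7 j7 -0.72
```

Emit:
arm_command([
  {"offset": [0.006, 0, 0], "yaw": 0, "claw": 0},
  {"offset": [0.012, 0, 0], "yaw": 0, "claw": 0},
  {"offset": [0.018, 0, 0], "yaw": 0, "claw": 0},
  {"offset": [0.024, 0, 0], "yaw": 0, "claw": 0},
])

```text
time_s: 15.32
position: [526.0, -20.3, 98.1]
orientation: [3.14, 0.088, -0.0]
contact_force: [-2.6, -0.6, -0.5]
grip_width: 10.5
finger_force: 68.7
```

Emit:
arm_command([
  {"offset": [0.006, 0, 0], "yaw": 0, "claw": 0},
  {"offset": [0.012, 0, 0], "yaw": 0, "claw": 0},
  {"offset": [0.018, 0, 0], "yaw": 0, "claw": 0},
])

```text
time_s: 15.57
position: [529.7, -20.1, 98.1]
orientation: [3.14, 0.088, -0.0]
contact_force: [-2.1, -0.2, -0.8]
grip_width: 10.5
finger_force: 68.7
```

Run:
```python
from h import *
rel(530,-20,98.2,-86.8)
s=snap('side'); P=cloud(s); 
# carriage cheek (-y side) extents in x
m=(P[...,2]>60)&(P[...,2]<88)&(P[...,1]<-60)&(P[...,1]>-80)&(P[...,0]>520)&(P[...,0]<630)
s0=dict(np.load('s1.npz'));P0=cloud(s0); m0=(P0[...,2]>60)&(P0[...,2]<88)&(P0[...,1]<-60)&(P0[...,1]>-80)&(P0[...,0]>520)&(P0[...,0]<630)
for Q in(P[m],P0[m0]): print(len(Q),Q[:,0].min(),Q[:,0].max(),Q[:,0].mean())
cv2.imwrite('pics/ins.png',cv2.resize(s['color'][195:275,264:344],(560,560),interpolation=cv2.INTER_CUBIC)[...,::-1])
```

```text
t15.57 p [529.7 -20.1  98.1] toolY -86.80 tilt 0.000 off [ 0.0017 -0.0006 -0.0005] yaw 0.0000 F [-2.1 -0.2 -0.8] w 10.5 ff 68.7 j7 -0.74
129 554.9817740585294 608.0451828028694 579.3269695700767
136 539.1502784221836 592.0905314144175 564.1195288531424
```

View pics/ins.png

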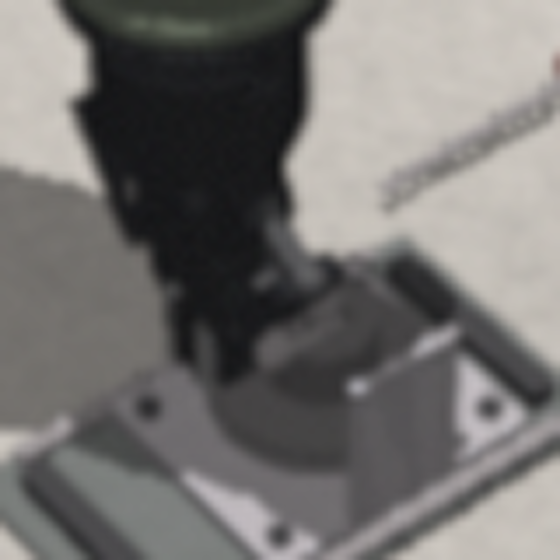

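The clip tips are round the axle (around (300,270)) and the carriage has been pushed ~15 mm; force ≈2 N is just its drag. Keep easing on.

Emit:
arm_command([
  {"offset": [0.004, 0, 0], "yaw": 0, "claw": 0},
  {"offset": [0.008, 0, 0], "yaw": 0, "claw": 0},
  {"offset": [0.012, 0, 0], "yaw": 0, "claw": 0},
  {"offset": [0.016, 0, 0], "yaw": 0, "claw": 0},
])

```text
time_s: 15.95
position: [532.8, -20.0, 98.1]
orientation: [3.14, 0.088, -0.0]
contact_force: [-1.5, -1.5, -1.4]
grip_width: 10.3
finger_force: 68.7
```

Emit:
arm_command([
  {"offset": [0.004, 0, 0], "yaw": 0, "claw": 0},
  {"offset": [0.008, 0, 0], "yaw": 0, "claw": 0},
  {"offset": [0.012, 0, 0], "yaw": 0, "claw": 0},
])

```text
time_s: 16.2
position: [535.2, -19.8, 98.1]
orientation: [3.14, 0.088, -0.0]
contact_force: [-2.7, -0.4, -1.7]
grip_width: 10.3
finger_force: 68.7
```

Emit:
arm_command([
  {"offset": [0.004, 0, 0], "yaw": 0, "claw": 0},
  {"offset": [0.008, 0, 0], "yaw": 0, "claw": 0},
])

```text
time_s: 16.37
position: [536.5, -19.8, 98.0]
orientation: [-3.14, -0.088, 0.001]
contact_force: [-5.7, -1.1, 0.0]
grip_width: 10.3
finger_force: 68.8
```

Emit:
arm_command([
  {"offset": [0.002, 0, 0], "yaw": 0, "claw": 0},
  {"offset": [0.003, 0, 0], "yaw": 0, "claw": 0},
])

```text
time_s: 16.53
position: [536.8, -19.7, 97.9]
orientation: [-3.14, -0.088, 0.002]
contact_force: [-7.3, -0.1, 0.3]
grip_width: 10.4
finger_force: 68.8
```

Emit:
arm_command([
  {"offset": [0.002, 0, 0], "yaw": 0, "claw": 0},
  {"offset": [0.003, 0, 0], "yaw": 0, "claw": 0},
])

```text
time_s: 16.7
position: [537.3, -19.7, 97.9]
orientation: [-3.14, -0.087, 0.003]
contact_force: [-7.9, -1.0, -0.6]
grip_width: 10.6
finger_force: 68.8
```

Emit:
arm_command([
  {"offset": [0.002, 0, 0], "yaw": 0, "claw": 0},
  {"offset": [0.004, 0, 0], "yaw": 0, "claw": 0},
])

```text
time_s: 16.87
position: [537.9, -19.6, 97.9]
orientation: [-3.14, -0.087, 0.003]
contact_force: [-7.3, -1.0, -0.8]
grip_width: 10.3
finger_force: 68.7
```

```bash
python3 -c "
from h import *
rel(530,-20,98.2,-86.8)"
```

```text
t16.87 p [537.9 -19.6  97.9] toolY -86.81 tilt 0.002 off [-0.0396 -0.0003 -0.0015] yaw -0.0000 F [-7.3 -1.  -0.8] w 10.3 ff 68.7 j7 -0.76
```

Emit:
arm_command([
  {"offset": [0.003, 0, 0], "yaw": 0, "claw": 0},
  {"offset": [0.006, 0, 0], "yaw": 0, "claw": 0},
])

```text
time_s: 17.03
position: [539.1, -19.5, 97.9]
orientation: [-3.14, -0.087, 0.003]
contact_force: [-8.0, 0.3, -0.3]
grip_width: 10.1
finger_force: 68.7
```

Emit:
arm_command([
  {"offset": [0.003, 0, 0], "yaw": 0, "claw": 0},
  {"offset": [0.005, 0, 0], "yaw": 0, "claw": 0},
])

```text
time_s: 17.2
position: [540.4, -19.4, 97.9]
orientation: [-3.14, -0.088, 0.002]
contact_force: [-5.5, -1.2, -1.5]
grip_width: 10.3
finger_force: 68.7
```

Emit:
arm_command([
  {"offset": [0.003, 0, 0], "yaw": 0, "claw": 0},
  {"offset": [0.006, 0, 0], "yaw": 0, "claw": 0},
])

```text
time_s: 17.37
position: [541.9, -19.4, 98.0]
orientation: [-3.14, -0.088, 0.001]
contact_force: [-3.5, -0.3, -1.7]
grip_width: 10.8
finger_force: 68.7
```

Emit:
arm_command([
  {"offset": [0.003, 0, 0], "yaw": 0, "claw": 0},
  {"offset": [0.006, 0, 0], "yaw": 0, "claw": 0},
])

```text
time_s: 17.53
position: [543.5, -19.3, 98.1]
orientation: [3.14, 0.088, 0.0]
contact_force: [-1.9, -0.2, -0.7]
grip_width: 10.4
finger_force: 68.7
```

Emit:
arm_command([
  {"offset": [0.003, 0, 0], "yaw": 0, "claw": 0},
  {"offset": [0.006, 0, 0], "yaw": 0, "claw": 0},
])

```text
time_s: 17.7
position: [544.9, -19.3, 98.2]
orientation: [3.14, 0.088, 0.001]
contact_force: [-0.6, 0.7, -0.2]
grip_width: 10.1
finger_force: 68.7
```

Emit:
arm_command([
  {"offset": [0.002, 0, 0], "yaw": 0, "claw": 0},
  {"offset": [0.004, 0, 0], "yaw": 0, "claw": 0},
])

```text
time_s: 17.87
position: [545.6, -19.2, 98.2]
orientation: [3.14, 0.088, 0.001]
contact_force: [0.8, 0.2, -0.5]
grip_width: 10.3
finger_force: 68.7
```

Emit:
arm_command([
  {"offset": [0.002, 0, 0], "yaw": 0, "claw": 0},
  {"offset": [0.003, 0, 0], "yaw": 0, "claw": 0},
])

```text
time_s: 18.03
position: [546.1, -19.2, 98.2]
orientation: [3.14, 0.088, 0.0]
contact_force: [-0.9, -0.0, -0.4]
grip_width: 10.2
finger_force: 68.8
```

Emit:
arm_command([
  {"offset": [0.001, 0, 0], "yaw": 0, "claw": 0},
  {"offset": [0.002, 0, 0], "yaw": 0, "claw": 0},
])

```text
time_s: 18.2
position: [546.4, -19.2, 98.1]
orientation: [3.14, 0.088, 0.0]
contact_force: [-0.2, 0.0, -0.4]
grip_width: 10.5
finger_force: 68.8
```

Emit:
arm_command([
  {"offset": [0.002, 0, 0], "yaw": 0, "claw": 0},
  {"offset": [0.003, 0, 0], "yaw": 0, "claw": 0},
])

```text
time_s: 18.37
position: [547.0, -19.2, 98.1]
orientation: [3.14, 0.088, 0.0]
contact_force: [-0.0, 0.0, -0.4]
grip_width: 10.4
finger_force: 68.8
```

Emit:
arm_command([
  {"offset": [0.001, 0, 0], "yaw": 0, "claw": 0},
  {"offset": [0.002, 0, 0], "yaw": 0, "claw": 0},
])

```text
time_s: 18.53
position: [547.3, -19.2, 98.1]
orientation: [3.14, 0.088, -0.0]
contact_force: [0.2, 0.5, -0.9]
grip_width: 10.4
finger_force: 68.7
```

Emit:
arm_command([
  {"offset": [0.002, 0, 0], "yaw": 0, "claw": 0},
  {"offset": [0.003, 0, 0], "yaw": 0, "claw": 0},
])

```text
time_s: 18.7
position: [547.7, -19.2, 98.1]
orientation: [3.14, 0.087, -0.001]
contact_force: [-3.2, 0.4, 0.1]
grip_width: 10.3
finger_force: 68.8
```

Emit:
arm_command([
  {"offset": [0.001, 0, 0], "yaw": 0, "claw": 0},
  {"offset": [0.002, 0, 0], "yaw": 0, "claw": 0},
])

```text
time_s: 18.87
position: [547.9, -19.1, 98.1]
orientation: [-3.14, -0.087, 0.002]
contact_force: [-6.1, -0.5, 2.3]
grip_width: 9.9
finger_force: 69.0
```

Emit:
arm_command([
  {"offset": [0.001, 0, 0], "yaw": 0, "claw": 0},
  {"offset": [0.001, 0, 0], "yaw": 0, "claw": 0},
])

```text
time_s: 19.03
position: [547.9, -19.2, 98.0]
orientation: [-3.14, -0.087, 0.002]
contact_force: [-6.3, -0.5, 2.2]
grip_width: 10.2
finger_force: 69.1
```

Emit:
arm_command([
  {"offset": [-0.002, 0, 0], "yaw": 0, "claw": 0},
  {"offset": [-0.002, 0, 0], "yaw": 0, "claw": 0},
  {"offset": [-0.002, 0, 0], "yaw": 0, "claw": 0.3},
  {"offset": [-0.002, 0, 0], "yaw": 0, "claw": 0.3},
  {"offset": [-0.002, 0, 0], "yaw": 0, "claw": 0.3},
  {"offset": [-0.002, 0, 0], "yaw": 0, "claw": 0.3},
])

```text
time_s: 19.53
position: [548.4, -19.1, 98.2]
orientation: [3.14, 0.088, 0.001]
contact_force: [-1.1, -1.3, 0.7]
grip_width: 25.5
finger_force: 0.0
```

Emit:
arm_command([
  {"offset": [-0.002, 0, -0.1], "yaw": 0, "claw": 0.3},
  {"offset": [-0.002, 0, -0.25], "yaw": 0, "claw": 0.3},
  {"offset": [-0.002, 0, -0.4], "yaw": 0, "claw": 0.3},
  {"offset": [-0.2, -0.2, -0.5], "yaw": 0, "claw": 0.3},
  {"offset": [-0.4, -0.4, -0.6], "yaw": 0, "claw": 0.3},
  {"offset": [-0.6, -0.6, -0.6], "yaw": 0, "claw": 0.3},
  {"offset": [-0.6, -0.8, -0.6], "yaw": 0, "claw": 0.3},
  {"offset": [-0.6, -0.9, -0.6], "yaw": 0, "claw": 0.3},
  {"offset": [-0.6, -0.9, -0.6], "yaw": 0, "claw": 0.3},
])

```text
time_s: 20.28
position: [416.2, 158.2, 218.3]
orientation: [-3.138, -0.094, 0.001]
contact_force: [1.7, 0.6, -1.4]
grip_width: 25.5
finger_force: 0.0
```

Run:
```python
from h import *
rel(530,-20,98.2,-86.8)
t=snap('top');s=snap('side'); a=t['color'][190:290,280:380];b=s['color'][190:280,264:354]
im=np.hstack([cv2.resize(a,(400,400),interpolation=cv2.INTER_CUBIC),cv2.resize(b,(400,400),interpolation=cv2.INTER_CUBIC)])[...,::-1]; cv2.imwrite('pics/end.png',im)
P=cloud(t).reshape(-1,3)
m=(P[:,2]>80)&(np.hypot(P[:,0]-585,P[:,1]+17)<22)
print('axle',P[m].mean(0),m.sum()); m=(P[:,2]>92)&(np.hypot(P[:,0]-548,P[:,1]+19)<15); print('post',P[m].mean(0),m.sum())
m=(P[:,2]>36)&(P[:,2]<50)&(np.hypot(P[:,0]-585,P[:,1]+17)<50); print('wheel',P[m].min(0),P[m].max(0))
```

```text
t20.28 p [416.2 158.2 218.3] toolY -86.58 tilt 0.002 off [0.5152 0.9243 0.5983] yaw 0.0006 F [ 1.7  0.6 -1.4] w 25.5 ff 0.0 j7 -1.14
axle [587.69910665 -17.28250939  87.26966842] 42
post [548.45921921 -20.68411142 101.02202871] 25
wheel [546.23506373 -59.83780239  37.39441387] [633.62145392  26.48047245  49.36579019]
```

View pics/end.png

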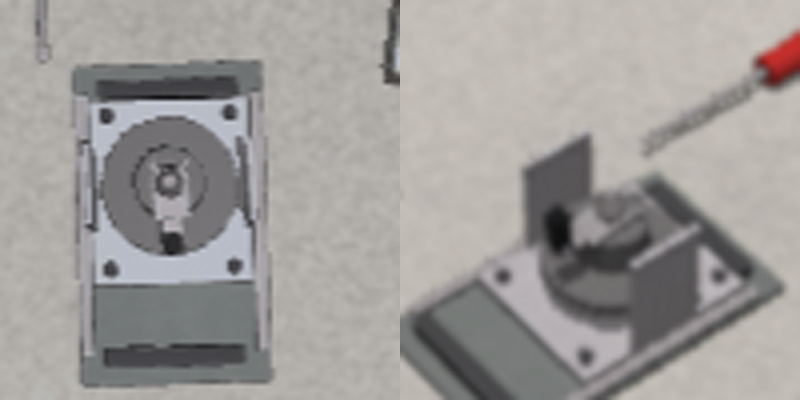

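Bore, clip and post line up: the post sits 39 mm from the axle. Contact to wall took 12 mm of travel, matching the expected 11.7. The hub is under the clip and the fingers are clear.

```bash
python3 -c "
from rig import manip
print(manip.sign_off())"
```

```text
the job is handed in; nothing more can be done
None
```

The sheave is seated on the shoulder and the clip is snapped into the groove (about 8 N at the throat, 6 N at the wall, read at the wrist); both are released, and I handed the job in at about 20 s but got no verdict back.

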